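# Cap the packed tin with its double lid, then take the outer lid off alone

## Robot

A 7-joint arm with a two-finger parallel gripper is mounted at the origin on a cart in front of the work surface, level with it; the furniture and walls round the work are solid. World frame = base frame: x ahead of the robot, y to its left, z up, the work surface at z = 0. Lengths are in m, angles in rad, forces in N, time in s.
With the tool pointing down it reaches from about 0.4 to 0.85 m from the base axis. Payload 10.4 kg.
Tool frame: the origin (TCP) lies where the fingers leave the gripper's body, on its centre line; the fingertips stand 73 mm ahead of it and the grasp point (between the pads) lies 54 mm ahead of it; z points along the fingers, y is the line along which they close (so a half turn about z gives the same grasp; the last joint's range is limited). The gripper opens to 85 mm and grips with 20 to 120 N. Pads are 22 mm wide; open, the fingers measure 114 mm over their backs; the gripper's body (76 mm by 85 mm) begins 54 mm behind the grasp point. The pads swing forward as they close: fully open they stand 13 mm farther back than shut.
Start: joints at [-1.308, 0.332, -0.065, 1.46, 0.022, 1.35, -0.088], TCP at [0.176, 0.6, 0.304] pointing down, gripper open.
Joint ranges: [-2.6, 2.6], [-0.5, 2.12], [-1.47, 1.34], [0.16, 2.42], [-1.27, 4.41], [0.06, 2.06], [-2.6, 2.6]. Speed limits (rad/s): [2.22, 2.22, 2.79, 2.79, 3.14, 3.14, 3.14].

## Interface

Orientations are given as a unit quaternion [x, y, z, w].
In Python, from workcell import manip, camera gives the robot as it stands. The module is installed in compiled form; this text tells all that it offers.
- The arm moves only by the shell command python3 -m creep 'ROWS' [OPENING] [FORCE]. ROWS is JSON, a list of rows, each a list of 2 entries, a list of its own where there are three numbers: the shift along the tool's x, y, z in mm, then the turn about the tool's z in rad. In form: [[[tx, ty, tz], twist], ...]. A call has 1 to 5 rows; each row is the pose to reach, as a shift and turn from the pose commanded when the call began, along the tool's axes at that moment; what a row does not reach only later rows make up. A row lasts 1/12 s, in which the tool goes at most 41.7 mm and 7.16 degrees, less where a joint would pass 70% of its speed; a pose out of reach is approached as far as the arm can. A call with a gripper value outside its range is refused whole. OPENING is the opening, from 0 (shut) to 1 (fully open), set as the call begins (- or left out, the last holds). The fingers move at their own pace and stop on an object; FORCE is the grip in N (left out, the last holds). Time passes only in rows, so rows that repeat a pose let the fingers close. It gives the time, the measured TCP pose, the force, the opening and the grip force at its end, in the units of the state.
- manip.get_obs(): the state, without advancing time (a new reading comes with each control period).
- camera(name): name is "scene" or "top"; returns a dict with "pixels" (420x560x3 uint8, red, green, blue), "z_map" (420x560 float32, m along the optical axis (not along the pixel's ray), 0 where there is no reading), "fx", "fy", "cx", "cy" (pixels), "extrinsics" (4x4, takes a point from world to camera coordinates). Camera axes: x right, y down, z forward; pixel columns grow to the right and rows downward; lengths in m; the calibration is good to about 2 mm. A picture is of the moment at which its call begins.
- manip.hand_in(): hands the job in; it is judged then, once.
The state is a dict: "clock": time; "joint_pos": joint angles; "joint_velocities": joint speeds; "tau": joint torques, N m; "position": TCP position; "ee_rot": TCP orientation; "ft_force": force on the tool from outside, world axes, zero at the start; "torque": the same for the moment, N m; "grip_width": opening from 0.0 (shut) to 1.0 (fully open); "grasp_force": force on a finger pad.
Only numpy, scipy, OpenCV 4.12 (cv2) and the standard library are available. Lean on these libraries where they do the work, as an engineer would, in place of code of your own. Each camera call takes 0.05 s, during which the arm holds its last target. There are 200 camera calls.

## Task

Fold both flaps of the small carton back past upright, lower the double lid (both lids together, by the inner lid's thin stem) onto the tin inside until the inner lid is plugged fully home and the outer lid lies flat on it, and let go. Then lift off the outer lid alone, best by its wide collar, leaving the inner lid fully seated, and finish still holding the outer lid level over the tin, clear of the stem's top: do not put it down or let go. Never drop or tip a lid, and leave the other things on the worktop where they are.

Things in the scene. Friction and masses are not known exactly. Their poses are not given: they have to be found in the camera images.
- carton: Small fixed cardboard carton, 108 mm along its x, 120 mm along its y, walls 4 mm, rim 90 mm above the worktop; origin at the centre of its underside, z up, x away from the robot but for a small yaw. An open steel tin is bedded immovably in its middle. Two flaps on its +y and -y sides stand ajar.
- tin_mouth (a point): Centre of the round mouth of the tin, on the plane of its rim: 82 mm above the worktop, 8 mm below the carton's rim; axes those of the carton. Tin: 76 mm across outside, mouth 69 mm, filled with pins to about 40 mm below the mouth.
- flap_left (a joint): Angle of the flap on the carton's +y side, rad: 0 shut (level, inwards), 1.57 upright, stop at 3.3 (folded right back). Hinge along the carton's x, 58 mm from the tin's axis, 9.5 mm above tin_mouth. Flap 38 mm from hinge to free edge, 96 mm wide, 3 mm thick. Turns with about 0.2 N at its edge and stays where left. Starts at 0.95 to 1.2.
- flap_right (a joint): The same for the mirror-image flap on the -y side. At the start at least 70 mm lie open between the free edges of the flaps, over the tin's middle: a shut gripper can go down there to just above the carton's rim and push each flap over outwards.
- inner_lid: Inner lid, grey plastic, about 120 g; origin at the centre of its underside, z up its axis. A plug 64 mm across, 12 mm deep, foot tapered to 54 mm; then a flange 74 mm across, 4 mm thick, that comes to lie on the tin's rim; then a stem on the axis, top 74 mm above the underside. Starts upright on the worktop's front edge, left of the robot.
- inner_lid_stem (a point): Middle of the inner lid's free stem, 58 mm above the lid's underside, 16 mm below the stem's top; z up the stem. Stem 14 mm across (18 mm at its root), free from 18 mm below this point (top edge of the outer lid's collar) upwards. Fully seated, this point is 46 mm above tin_mouth (2.5 mm play each side). Lifting by the stem lifts both lids.
- outer_lid: Outer lid, bare aluminium, about 100 g, lying loose on the inner lid's flange; origin at the centre of the disc's underside, z up its axis. A disc 90 mm across, 4 mm thick, skirt hanging 9 mm below the disc, a round collar on top, and a 21 mm hole through which the stem stands with play.
- outer_lid_collar (a point): Middle of the outer lid's collar, on its axis (z). Collar 34 mm across, standing 20 mm above the disc: 10 mm above and 10 mm below this point. Nested, it is 28 mm below inner_lid_stem and the stem's top is 44 mm above it. On the seated inner lid it is 18 mm above tin_mouth, the disc's top level with the carton's rim. Raised 60 mm from there it is clear of the stem.
- screw_dish_center (a point): Centre of a loose round steel dish of small screws, 68 mm across, 18 mm high, half-way up; stands at the front edge, to be left alone.
- cleaner_bottle_center (a point): Centre of a loose small upright bottle, 42 mm across, 90 mm high, half-way up; stands to the right of the carton, to be left alone.
- half_shell_center (a point): Centre of a loose green half housing, 27 x 74 mm, 13 mm high, half-way up; lies between the row of tubes and the clamp fixture, to be left alone.
Things that resemble listed ones, but are neither listed nor needed, are in the scene too. There is more than one size of the outer_lid; the one meant has the size given above.

How it is judged:
By the outcome, as a careful person would: the job done as asked, in the order asked, and still so for the second after the job is handed in, while the arm keeps its last pose, push and grip.
It also fails if it takes over 64 s, if anything falls off the work surface, if the arm or the gripper's body presses on something with over 40 N, if the wrist force passes 120 N, or if a joint passes its speed limit or range.

## Working session

There is one attempt and no reset: what is moved stays moved. The work goes in short steps, Python scripts to look and compute and a shell command to move; the robot and the scene stay as the last step left them, time stands still between calls to the robot, and variables do not carry over. Pictures are saved under pics/ and viewed, at most 10 in all, crops included, and the job is handed in when it is done.

```bash
mkdir -p pics; cat > h.py <<'E'
import numpy as np, cv2
from workcell import manip, camera
from scipy.spatial.transform import Rotation as R
def cloud(c):
    z=c["z_map"]; v,u=np.indices(z.shape)
    P=np.stack([(u-c["cx"])/c["fx"]*z,(v-c["cy"])/c["fy"]*z,z],-1)
    E=np.array(c["extrinsics"]); W=(P-E[:3,3])@E[:3,:3]
    W[z==0]=np.nan; return W
def save(c,n,crop=None,s=1):
    im=c["pixels"][:,:,::-1]
    if crop: u0,v0,u1,v1=crop; im=im[v0:v1,u0:u1]
    cv2.imwrite("pics/"+n,cv2.resize(im,None,fx=s,fy=s,interpolation=cv2.INTER_CUBIC))
def ray(c,u,v,h):
    E=np.array(c["extrinsics"]); o=-E[:3,:3].T@E[:3,3]
    d=E[:3,:3].T@np.array([(u-c["cx"])/c["fx"],(v-c["cy"])/c["fy"],1]); return o+d*(h-o[2])/d[2]
E
python3 - <<'E'
from h import *
import pickle
for n in("scene","top"):
    c=camera(n); save(c,n+"0.png",None,1.42); pickle.dump(c,open(n+".pkl","wb"))
    E=np.array(c["extrinsics"]); print(n,c["fx"],-E[:3,:3].T@E[:3,3],E[:3,:3].round(2).tolist())
o=manip.get_obs();print(o["position"],o["ee_rot"],R.from_quat(o["ee_rot"]).as_matrix().round(3).tolist(),o["clock"],o["grip_width"])
E
```

```text
scene 387.39723884668814 [0.11676825 0.18926699 0.80086224] [[-0.35, -0.94, 0.0], [-0.78, 0.29, -0.55], [0.52, -0.2, -0.83]]
top 504.7975336466179 [0.38574636 0.01932059 1.2927231 ] [[0.01, -1.0, -0.0], [-0.99, -0.01, -0.15], [0.15, 0.0, -0.99]]
[0.17613829 0.59942631 0.30321848] [ 1.42414738e-01  9.89806883e-01 -6.11840264e-04 -5.36497362e-05] [[-0.959, 0.282, -0.0], [0.282, 0.959, -0.001], [-0.0, -0.001, -1.0]] 0.1 1.0003102318130428
```

View pics/scene0.png

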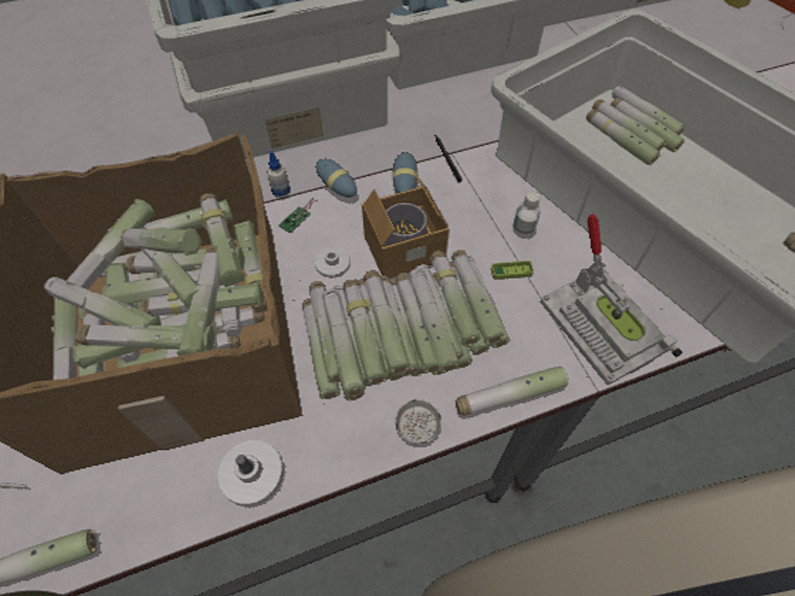

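View pics/top0.png

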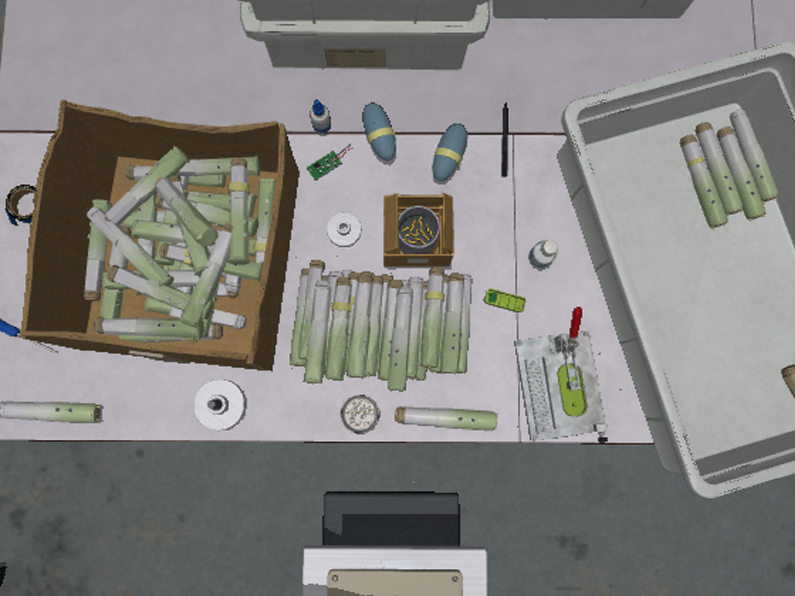

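The scene view shows the double lid, with its dark stem, at (250,470) of the enlarged picture and the carton with its tin at (405,220). In the top view they are at (220,404) and (419,229). There are two lid candidates in the top view: (220,404) is large with a stem, and (344,229) is small without a stem. The first fits the description, so I'll measure both and confirm with a crop.

```bash
python3 - <<'E'
from h import *
import pickle
S={n:pickle.load(open(n+".pkl","rb")) for n in("scene","top")}
save(S["top"],"lids.png",(120,130,350,320),3.4)
def circ(p):
    A=np.c_[2*p[:,:2],np.ones(len(p))]; a,b,k=np.linalg.lstsq(A,(p[:,:2]**2).sum(1),rcond=None)[0]; return a,b,(k+a*a+b*b)**.5
for n,c in S.items():
    W=cloud(c).reshape(-1,3); E=np.array(c["extrinsics"])
    def near(x,y,r,z0,z1): return W[(np.hypot(W[:,0]-x,W[:,1]-y)<r)&(W[:,2]>z0)&(W[:,2]<z1)]
    for nm,(u,v) in dict(big=(155,284.5),small=(242,161)).items():
        g=ray(S["top"],u,v,0.02)[:2]
        p=near(*g,.07,.008,.1); h,_=cv2.minEnclosingCircle(p[(p[:,2]<.03)][:,:2].astype(np.float32)),0
        print(n,nm,g.round(3),"disc",np.round(h[0],4),"dia",2*h[1],"zmed",np.median(p[:,2]),"zmax",p[:,2].max())
        for a,b in((.035,.046),(.048,.08)):
            q=p[(p[:,2]>a)&(p[:,2]<b)]
            if len(q)>3: m=cv2.minEnclosingCircle(q[:,:2].astype(np.float32)); print("  ",a,b,len(q),np.round(m[0],4),2*m[1],q[:,2].max())
    g=ray(S["top"],295,161,.08)[:2]
    p=near(*g,.12,.07,.2)
    print(n,"carton",g.round(3),"bounds z>.07",p.min(0).round(3),p.max(0).round(3))
    q=near(*g,.05,.076,.088); m=circ(q);print("  tin rim",len(q),np.round(m,4),q[:,2].mean())
    q=near(*g,.1,.084,.093); m=cv2.minAreaRect((q[:,:2]*1000).astype(np.float32)); print("  rim",len(q),m)
E
```

```text
scene big [0.395 0.308] disc [0.4079 0.3068] dia 0.1154886931180954 zmed 0.021291895033446397 zmax 0.09967764294203374
   0.035 0.046 159 [0.4219 0.3067] 0.08740352094173431 0.04509569104643934
   0.048 0.08 91 [0.4267 0.3037] 0.07782222330570221 0.07964244367839565
scene small [0.713 0.095] disc [0.7155 0.0944] dia 0.06485044956207275 zmed 0.010876240583612981 zmax 0.027353312103464724
scene carton [ 0.699 -0.04 ] bounds z>.07 [ 0.579 -0.1    0.07 ] [0.757 0.045 0.129]
  tin rim 182 [ 0.6991 -0.0389  0.0371] 0.08158866684912
  rim 313 ((701.7405395507812, -38.531288146972656), (109.44304656982422, 119.0257339477539), 0.7850894927978516)
top big [0.395 0.308] disc [0.4022 0.3007] dia 0.12603645026683807 zmed 0.020981172194412027 zmax 0.08721330991746673
   0.035 0.046 90 [0.4222 0.3086] 0.08668604493141174 0.04586415410054836
   0.048 0.08 41 [0.4266 0.3036] 0.07754339277744293 0.07907394089386888
top small [0.713 0.095] disc [0.7118 0.112 ] dia 0.0926053375005722 zmed 0.011013998443446901 zmax 0.03106006747303866
top carton [ 0.699 -0.04 ] bounds z>.07 [ 0.58  -0.098  0.07 ] [0.758 0.046 0.131]
  tin rim 161 [ 0.6998 -0.0375  0.0368] 0.08160765506270014
  rim 219 ((702.0065307617188, -37.25353240966797), (109.09715270996094, 119.94438934326172), 1.217098593711853)
```

View pics/lids.png

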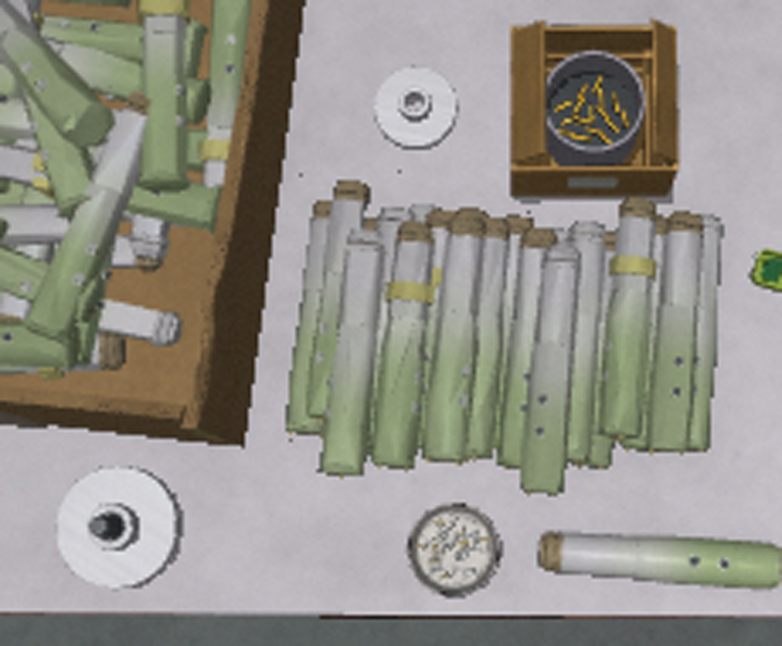

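The crop shows the big lid with the dark stem through its collar at (118,526). The lid at (415,107) is smaller and has no stem, so the first is the target. Next I'll measure more finely.

```bash
python3 - <<'E'
from h import *
import pickle
S={n:pickle.load(open(n+".pkl","rb")) for n in("scene","top")}
def fit(p):
    A=np.c_[2*p[:,:2],np.ones(len(p))]; a,b,k=np.linalg.lstsq(A,(p[:,:2]**2).sum(1),rcond=None)[0]; return np.round([a,b,(k+a*a+b*b)**.5],4)
for n,c in S.items():
    Wi=cloud(c); W=Wi.reshape(-1,3)
    def near(x,y,r,z0,z1): return W[(np.hypot(W[:,0]-x,W[:,1]-y)<r)&(W[:,2]>z0)&(W[:,2]<z1)]
    p=near(.395,.307,.06,.014,.026); p=p[p[:,0]<.45]
    m=cv2.minEnclosingCircle(p[:,:2].astype(np.float32)); print(n,"disc",np.round(m[0],4),2*m[1],np.median(p[:,2]))
    for a,b in((.036,.044),(.062,.085)):
        q=near(.395,.307,.03,a,b); print("  ",a,len(q),q[:,:2].mean(0).round(4),q.min(0).round(4),q.max(0).round(4))
    # tin rim: depth pixels high ring
    q=near(.70,-.038,.044,.0785,.086); q=q[np.hypot(q[:,0]-.70,q[:,1]+.038)>.031]; print("  tin",len(q),fit(q),q.min(0).round(4),q.max(0).round(4))
    q=near(.70,-.038,.1,.094,.15); L=q[q[:,1]>-.038]; Rr=q[q[:,1]<-.038]
    for s in(L,Rr): print("  flap",len(s),s.min(0).round(3),s.max(0).round(3)); 
    q=W[(W[:,0]>.4)&(W[:,0]<.9)&(W[:,1]>.17)&(W[:,1]<.75)]; print("  box zmax",np.nanmax(q[:,2]))
    q=W[(W[:,0]>.42)&(W[:,0]<.65)&(W[:,1]>-.15)&(W[:,1]<.17)]; print("  tubes zmax",np.nanmax(q[:,2]))
    b=ray(S["top"],543/1.42,253/1.42,.09); q=near(b[0],b[1],.05,.02,.2); print("  bottle",q.min(0).round(3),q.max(0).round(3))
E
```

```text
scene disc [0.3952 0.3095] 0.0905570238828659 0.020943059154220164
   0.036 144 [0.3918 0.3077] [0.3783 0.2928 0.0361] [0.4116 0.326  0.044 ]
   0.062 59 [0.3938 0.3086] [0.3883 0.3022 0.0625] [0.4013 0.3162 0.0771]
  tin 137 [ 0.7015 -0.0388  0.0361] [ 0.6638 -0.0765  0.0785] [ 0.7397 -0.0084  0.0858]
  flap 417 [ 0.653 -0.004  0.094] [0.75  0.021 0.128]
  flap 105 [ 0.654 -0.099  0.094] [ 0.751 -0.078  0.129]
  box zmax 0.24476281151490883
  tubes zmax 0.09717252977807872
  bottle [ 0.643 -0.283  0.02 ] [ 0.683 -0.244  0.094]
top disc [0.3955 0.3104] 0.09095761924982071 0.02034692272754521
   0.036 73 [0.3959 0.3084] [0.3794 0.2951 0.0364] [0.4112 0.3255 0.0436]
   0.062 34 [0.395  0.3095] [0.389  0.3042 0.0622] [0.401  0.3178 0.0791]
  tin 128 [ 0.702  -0.0375  0.0359] [ 0.6647 -0.0743  0.0786] [ 0.7395 -0.0027  0.0858]
  flap 368 [ 0.647 -0.002  0.094] [0.75  0.022 0.127]
  flap 269 [ 0.65  -0.097  0.094] [ 0.751 -0.054  0.131]
  box zmax 0.24457304523304763
  tubes zmax 0.09875776363034278
  bottle [ 0.645 -0.283  0.021] [ 0.686 -0.242  0.095]
```

```bash
python3 -m creep '[[[0,0,-40],-0.12],[[0,0,-60],-0.24],[[0,0,-60],-0.287],[[0,0,-60],-0.287]]' 0 30; python3 -c "
from h import *
o=manip.get_obs();print(R.from_quat(o['ee_rot']).as_matrix().round(3).tolist(),o['joint_pos'])"
```

```text
clock: 0.43
position: [0.1763, 0.5999, 0.365]
ee_rot: [-0.002, 1.0, 0.001, 0.0]
ft_force: [0.6, -0.2, -0.2]
grip_width: 0.453
grasp_force: 0.0
[[-1.0, -0.003, 0.0], [-0.003, 1.0, 0.002], [-0.0, 0.002, -1.0]] [-1.2817402   0.3109916  -0.09938205  1.36147715  0.0305629   1.46862817
  0.19484434]
```

```bash
python3 -m creep '[[[-26,-32,0],0],[[-52,-64,0],0],[[-78,-96,0],0],[[-104,-128,0],0],[[-130,-160,0],0]]' && python3 -m creep '[[[-26,-32,0],0],[[-52,-64,0],0],[[-78,-96,0],0],[[-104,-128,0],0],[[-130,-160,0],0]]' && python3 -m creep '[[[-26,-32,0],0],[[-52,-64,0],0],[[-78,-96,0],0],[[-104,-128,0],0],[[-130,-160,0],0]]'  && python3 -m creep '[[[-26,-32,0],0],[[-52,-64,0],0],[[-78,-96,0],0],[[-104,-128,0],0],[[-130,-160,0],0]]'
```

```text
clock: 0.85
position: [0.3071, 0.4377, 0.3627]
ee_rot: [0.001, 1.0, -0.001, -0.001]
ft_force: [0.1, 0.6, -0.4]
grip_width: -0.002
grasp_force: 0.0
clock: 1.27
position: [0.4372, 0.2778, 0.3629]
ee_rot: [0.001, 1.0, -0.0, -0.001]
ft_force: [1.3, -0.0, 0.3]
grip_width: -0.003
grasp_force: 0.0
clock: 1.68
position: [0.5673, 0.1182, 0.3628]
ee_rot: [0.001, 1.0, -0.0, -0.001]
ft_force: [0.7, 1.1, -1.1]
grip_width: -0.001
grasp_force: 0.0
clock: 2.1
position: [0.6976, -0.0412, 0.3624]
ee_rot: [0.0, 1.0, -0.0, -0.001]
ft_force: [0.1, 0.1, 1.2]
grip_width: 0.002
grasp_force: 0.0
```

```bash
python3 -m creep '[[[-4,0,40],0],[[-4,0,80],0],[[-4,0,115],0],[[-4,0,135],0],[[-4,0,150],0]]' && python3 -m creep '[[[0,0,15],0],[[0,0,30],0],[[0,0,37],0],[[0,0,37],0]]'; python3 - <<'E'
from h import *
save(camera("top"),"a.png",(220,80,390,210),4.5)
E
```

```text
clock: 2.52
position: [0.6992, -0.0396, 0.2089]
ee_rot: [0.001, 1.0, -0.0, -0.003]
ft_force: [-0.7, 0.2, 0.4]
grip_width: -0.002
grasp_force: 0.0
clock: 2.85
position: [0.6996, -0.0396, 0.1739]
ee_rot: [0.0, 1.0, -0.0, -0.002]
ft_force: [-0.1, -0.3, 1.0]
grip_width: -0.001
grasp_force: 0.0
```

View pics/a.png

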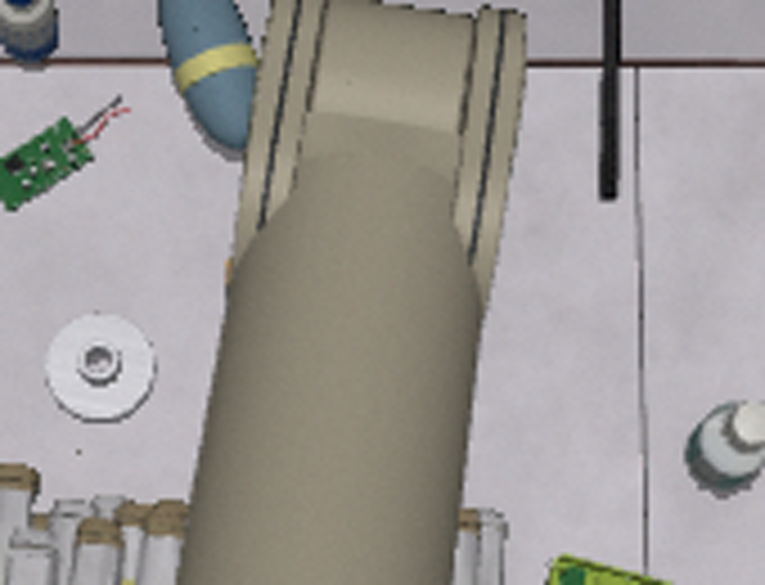

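The top view shows only the forearm at (350,300); it hides the carton. I'll push by numbers, starting with the left flap.

```bash
python3 -m creep '[[[0,20,0],0],[[0,40,0],0],[[0,60,0],0],[[0,80,2],0],[[0,95,4],0]]' && python3 -m creep '[[[0,0,-15],0],[[0,-35,-30],0],[[0,-70,-15],0],[[0,-95,-4],0],[[0,-95,-4],0]]' && python3 -m creep '[[[0,-20,0],0],[[0,-40,0],0],[[0,-60,0],0],[[0,-80,2],0],[[0,-95,4],0]]' && python3 -m creep '[[[0,0,-20],0],[[0,0,-60],0],[[40,30,-90],0],[[75,40,-120],0],[[110,60,-150],0]]' 0.5
```

```text
clock: 3.32
position: [0.7012, 0.0574, 0.1741]
ee_rot: [-0.001, 1.0, 0.001, 0.001]
ft_force: [0.6, 0.4, 0.7]
grip_width: -0.001
grasp_force: 0.1
clock: 3.73
position: [0.6995, -0.048, 0.1757]
ee_rot: [0.004, 1.0, -0.002, -0.001]
ft_force: [-0.3, -1.3, 0.3]
grip_width: -0.003
grasp_force: 0.0
clock: 4.15
position: [0.7011, -0.1367, 0.1736]
ee_rot: [0.0, 1.0, -0.0, 0.0]
ft_force: [0.8, 0.6, -0.3]
grip_width: -0.005
grasp_force: 0.0
clock: 4.57
position: [0.6111, -0.0856, 0.3057]
ee_rot: [-0.0, 1.0, -0.0, -0.0]
ft_force: [1.3, 1.3, 1.3]
grip_width: 0.502
grasp_force: 0.0
```

```bash
python3 -m creep '[[[38,10,-10],0],[[76,20,-20],0],[[114,30,-30],0],[[150,50,-40],0],[[180,75,-40],0]]' && python3 -m creep '[[[15,38,0],0],[[30,76,0],0],[[30,117,0],0],[[30,158,0],0],[[30,199,0],0]]' && python3 -m creep '[[[0,41,0],0],[[0,80,0],0],[[0,95,0],0],[[0,95,0],0]]' 0.4; python3 - <<'E'
from h import *
for n in("scene","top"):
    c=camera(n); W=cloud(c).reshape(-1,3)
    q=W[(abs(W[:,0]-.702)<.04)&(abs(W[:,1]+.038)<.12)&(W[:,2]>.084)]
    for lo in np.arange(-.14,.07,.01):
        s=q[(q[:,1]>=lo)&(q[:,1]<lo+.01)]
        if len(s): print(n,round(lo,2),len(s),np.median(s[:,2]).round(3),s[:,2].max().round(3))
    save(c,n+"1.png",None,1.42)
    W=W[(W[:,0]>.41)&(W[:,0]<.5)&(W[:,1]>.24)&(W[:,1]<.38)&(W[:,2]>.05)]; print("box front x",W[:,0].min() if len(W) else None)
o=manip.get_obs();print(o['position'],R.from_quat(o['ee_rot']).as_matrix().round(3).tolist())
E
```

```text
clock: 4.98
position: [0.4305, -0.012, 0.347]
ee_rot: [0.001, 1.0, 0.0, 0.002]
ft_force: [0.9, 2.6, -0.3]
grip_width: 0.502
grasp_force: 0.0
clock: 5.4
position: [0.4013, 0.1898, 0.3457]
ee_rot: [-0.0, 1.0, 0.001, 0.001]
ft_force: [1.1, 0.0, -0.2]
grip_width: 0.5
grasp_force: 0.0
clock: 5.73
position: [0.4006, 0.2869, 0.3446]
ee_rot: [-0.003, 1.0, 0.0, -0.0]
ft_force: [-0.3, -0.7, -0.2]
grip_width: 0.403
grasp_force: 0.0
box front x 0.4100045760815048
top -0.14 31 0.101 0.108
top -0.13 129 0.099 0.106
top -0.12 134 0.098 0.103
top -0.11 142 0.096 0.102
top -0.1 100 0.093 0.099
top -0.08 6 0.085 0.087
top -0.07 6 0.085 0.088
top -0.06 2 0.085 0.086
top -0.05 6 0.086 0.087
top -0.04 4 0.085 0.088
top -0.03 3 0.084 0.087
top -0.02 2 0.084 0.084
top -0.01 5 0.086 0.087
top 0.01 32 0.094 0.099
top 0.02 127 0.094 0.1
top 0.03 128 0.097 0.103
top 0.04 126 0.098 0.104
top 0.05 96 0.1 0.104
box front x 0.41006825708842193
[0.4018696  0.28280006 0.34485696] [[-1.0, -0.001, -0.0], [-0.001, 1.0, -0.0], [0.0, -0.0, -1.0]]
```

View pics/scene1.png

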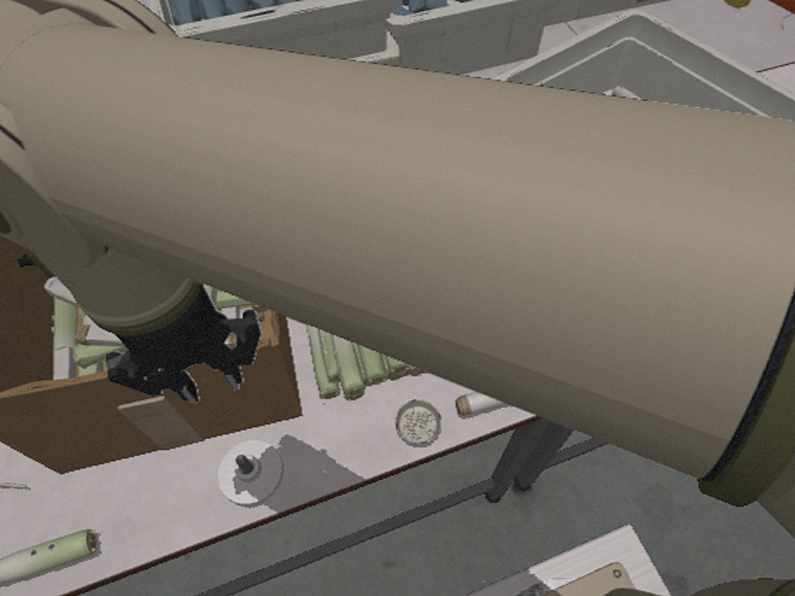

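The scene view shows the gripper open above the lid at (185,370) and the lid untouched at (250,470). The top-view depth shows both flaps folded back to about 170°. Now I'll check the clearance to the brown box.

```bash
python3 - <<'E'
from h import *
import pickle
for n in("scene","top"):
    W=cloud(pickle.load(open(n+".pkl","rb"))).reshape(-1,3)
    for a,b in((.05,.12),(.12,.2),(.2,.26)):
        for y0 in(.2,.25,.3,.35):
            q=W[(W[:,0]>.41)&(W[:,0]<.6)&(W[:,1]>y0)&(W[:,1]<y0+.05)&(W[:,2]>a)&(W[:,2]<b)]
            if len(q): print(n,a,y0,len(q),np.percentile(q[:,0],1).round(3))
E
```

```text
scene 0.05 0.2 405 0.455
scene 0.05 0.25 599 0.459
scene 0.05 0.3 485 0.465
scene 0.05 0.35 530 0.467
scene 0.12 0.2 618 0.454
scene 0.12 0.25 798 0.46
scene 0.12 0.3 1396 0.466
scene 0.12 0.35 1313 0.467
scene 0.2 0.2 629 0.454
scene 0.2 0.25 382 0.463
scene 0.2 0.3 459 0.467
scene 0.2 0.35 471 0.472
top 0.05 0.2 266 0.455
top 0.05 0.25 230 0.46
top 0.05 0.3 362 0.466
top 0.05 0.35 286 0.468
top 0.12 0.2 382 0.455
top 0.12 0.25 144 0.46
top 0.12 0.3 737 0.466
top 0.12 0.35 723 0.468
top 0.2 0.2 435 0.456
top 0.2 0.25 136 0.463
top 0.2 0.3 136 0.467
top 0.2 0.35 121 0.472
```

```bash
python3 -m creep '[[[6,24,10],0],[[6,24,50],0],[[6,24,90],0],[[6,24,120],0],[[6,24,145],0]]' && for i in 1 2 3; do python3 -m creep '[[[0,0,0],0]]' | grep posi; done; python3 - <<'E'
from h import *
o=[]
for n in("scene","top"):
    o.append(manip.get_obs()["position"])
    c=camera(n); save(c,n+"2.png",(90,200,290,350) if n=="scene" else (80,200,280,350),4)
    W=cloud(c).reshape(-1,3)
    q=W[(np.hypot(W[:,0]-.395,W[:,1]-.31)<.09)]
    for a in np.arange(.1,.5,.02):
        s=q[(q[:,2]>a)&(q[:,2]<=a+.02)&(q[:,0]<.45)]
        if len(s)>5: print(n,a.round(2),len(s),s.min(0)[:2].round(3),s.max(0)[:2].round(3))
print(np.round(o,4))
E
```

```text
clock: 6.25
position: [0.3958, 0.3047, 0.1979]
ee_rot: [0.001, 1.0, -0.001, -0.0]
ft_force: [-0.1, 0.2, -0.1]
grip_width: 0.399
grasp_force: 0.0
position: [0.3946, 0.3037, 0.1956]
position: [0.3961, 0.3055, 0.2]
position: [0.3968, 0.3067, 0.2019]
scene 0.12 29 [0.385 0.277] [0.408 0.333]
scene 0.14 106 [0.385 0.275] [0.407 0.335]
scene 0.16 100 [0.383 0.258] [0.409 0.353]
scene 0.18 337 [0.38 0.25] [0.41  0.361]
scene 0.2 257 [0.379 0.243] [0.399 0.367]
scene 0.22 374 [0.377 0.246] [0.409 0.371]
scene 0.24 55 [0.365 0.264] [0.395 0.349]
scene 0.26 272 [0.359 0.269] [0.386 0.334]
scene 0.28 304 [0.359 0.272] [0.382 0.334]
scene 0.3 134 [0.354 0.274] [0.377 0.333]
scene 0.32 420 [0.354 0.274] [0.384 0.346]
scene 0.34 362 [0.353 0.28 ] [0.379 0.343]
scene 0.36 349 [0.355 0.285] [0.389 0.36 ]
scene 0.38 178 [0.355 0.292] [0.392 0.36 ]
scene 0.42 16 [0.339 0.318] [0.367 0.347]
scene 0.44 227 [0.316 0.296] [0.385 0.363]
scene 0.46 404 [0.308 0.288] [0.392 0.369]
scene 0.48 521 [0.308 0.288] [0.448 0.372]
top 0.18 22 [0.382 0.264] [0.412 0.282]
top 0.2 18 [0.38  0.256] [0.412 0.285]
top 0.22 128 [0.385 0.241] [0.41  0.269]
top 0.24 45 [0.387 0.26 ] [0.407 0.273]
top 0.26 59 [0.378 0.269] [0.43  0.291]
top 0.28 40 [0.383 0.269] [0.424 0.281]
top 0.32 83 [0.386 0.264] [0.439 0.3  ]
top 0.34 72 [0.392 0.265] [0.438 0.301]
top 0.36 42 [0.403 0.266] [0.433 0.289]
top 0.38 10 [0.415 0.27 ] [0.429 0.283]
top 0.42 7 [0.403 0.249] [0.431 0.272]
top 0.44 97 [0.385 0.232] [0.45 0.29]
top 0.46 140 [0.375 0.223] [0.449 0.361]
top 0.48 254 [0.375 0.223] [0.45  0.372]
[[0.3968 0.3067 0.2019]
 [0.3969 0.3071 0.2022]]
```

View pics/scene2.png

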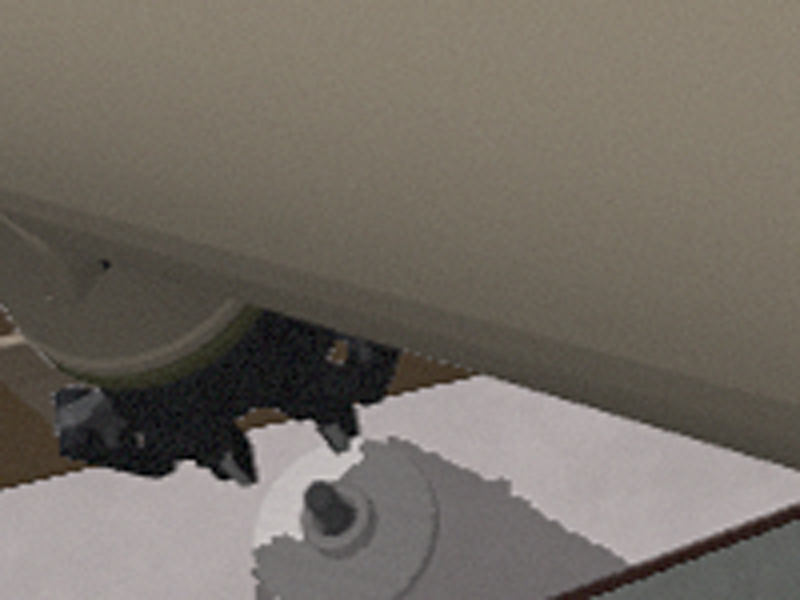

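The crop shows the open fingers at (240,465) and (340,430), just above the stem tip at (322,495). A small y correction is needed, then descend.

```bash
python3 -m creep '[[[1.5,3.5,0],0],[[1.5,3.5,30],0],[[1.5,3.5,60],0],[[1.5,3.5,75],0],[[1.5,3.5,84],0]]' && for i in 1 2 3; do python3 -m creep '[[[0,0,0],0],[[0,0,0],0]]' | egrep 'posi|ft'; done
```

```text
clock: 7.02
position: [0.3937, 0.3104, 0.1146]
ee_rot: [-0.001, 1.0, -0.0, -0.001]
ft_force: [0.9, 0.5, 0.3]
grip_width: 0.398
grasp_force: 0.0
position: [0.3946, 0.3109, 0.1168]
ft_force: [0.8, 0.3, -0.1]
position: [0.3949, 0.3111, 0.1173]
ft_force: [0.9, -0.5, 0.5]
position: [0.3946, 0.3107, 0.1166]
ft_force: [-0.3, 0.4, 0.2]
```

```bash
python3 -m creep '[[[0,0,1],0],[[0,0,1],0],[[0,0,1],0],[[0,0,1],0],[[0,0,1],0]]' 0 70 && python3 -m creep '[[[0,0,0],0],[[0,0,-4],0],[[0,0,-10],0],[[0,0,-20],0],[[0,0,-20],0]]'
```

```text
clock: 7.93
position: [0.3944, 0.3107, 0.1151]
ee_rot: [-0.001, 1.0, 0.0, 0.0]
ft_force: [-0.4, 0.6, 3.1]
grip_width: 0.137
grasp_force: 68.3
clock: 8.35
position: [0.395, 0.3109, 0.1369]
ee_rot: [-0.0, 1.0, 0.001, 0.001]
ft_force: [0.6, 0.4, -1.4]
grip_width: 0.139
grasp_force: 68.2
```

```bash
python3 -m creep '[[[0,0,-15],0],[[0,0,-45],0],[[0,0,-80],0],[[0,0,-115],0],[[0,0,-150],0]]' && python3 -m creep '[[[0,-10,-20],0],[[0,-35,-35],0],[[0,-70,-40],0],[[0,-105,-40],0],[[0,-140,-40],0]]' && python3 -m creep '[[[0,-35,0],0],[[-15,-65,0],0],[[-40,-90,0],0],[[-65,-115,0],0],[[-90,-135,0],0]]' && python3 -m creep '[[[-28,-14,0],0],[[-58,-28,0],0],[[-88,-42,0],0],[[-118,-56,0],0],[[-148,-70,0],0]]' && python3 -m creep '[[[-25,0,0],0],[[-45,0,0],0],[[-60,0,0],0],[[-67,-3,0],0],[[-67,-3,0],0]]' && python3 -m creep '[[[0,0,0],0],[[0,0,0],0]]'
```

```text
clock: 8.77
position: [0.394, 0.3101, 0.2868]
ee_rot: [-0.001, 1.0, 0.0, 0.0]
ft_force: [0.5, 1.6, -1.8]
grip_width: 0.138
grasp_force: 68.4
clock: 9.18
position: [0.3942, 0.1689, 0.3255]
ee_rot: [-0.001, 1.0, 0.0, 0.001]
ft_force: [2.0, -0.7, -1.5]
grip_width: 0.141
grasp_force: 68.5
clock: 9.6
position: [0.4853, 0.033, 0.3255]
ee_rot: [0.0, 1.0, 0.0, 0.001]
ft_force: [0.1, 0.9, -2.9]
grip_width: 0.142
grasp_force: 68.5
clock: 10.02
position: [0.6339, -0.0349, 0.3248]
ee_rot: [-0.001, 1.0, 0.0, 0.0]
ft_force: [-0.0, 0.7, -1.8]
grip_width: 0.139
grasp_force: 68.5
clock: 10.43
position: [0.7003, -0.0378, 0.324]
ee_rot: [-0.0, 1.0, -0.0, -0.001]
ft_force: [-0.5, -0.7, -2.2]
grip_width: 0.139
grasp_force: 68.5
clock: 10.6
position: [0.699, -0.0375, 0.3253]
ee_rot: [-0.0, 1.0, 0.0, 0.0]
ft_force: [-0.0, 0.4, -1.2]
grip_width: 0.137
grasp_force: 68.5
```

```bash
python3 -m creep '[[[0,0,20],0],[[0,0,45],0],[[0,0,70],0],[[0,0,85],0],[[0,0,85],0]]' && python3 - <<'E'
from h import *
c=camera("scene"); save(c,"s3.png",(200,80,400,230),4)
W=cloud(c)
q=W[(np.hypot(W[...,0]-.70,W[...,1]+.038)<.056)&(W[...,2]>.125)&(W[...,2]<.16)]
print(len(q)); h=np.histogram(q[:,2],np.arange(.125,.162,.003));print(h)
p=q[(q[:,2]>.14)&(q[:,2]<.155)]
m=cv2.minEnclosingCircle(p[:,:2].astype(np.float32)); print(m, p.min(0),p.max(0)); print(manip.get_obs()["position"])
E
```

```text
clock: 11.02
position: [0.6976, -0.0367, 0.2364]
ee_rot: [-0.001, 1.0, 0.0, -0.003]
ft_force: [-0.6, 0.1, -2.1]
grip_width: 0.139
grasp_force: 68.4
811
(array([  0,   7,  42,  23,  38, 383, 248,  10,  15,  16,  12,  17]), array([0.125, 0.128, 0.131, 0.134, 0.137, 0.14 , 0.143, 0.146, 0.149,
       0.152, 0.155, 0.158, 0.161]))
((0.6961259841918945, -0.03797480836510658), 0.04521339759230614) [ 0.65114866 -0.08204228  0.14003997] [0.74012913 0.00656521 0.15496671]
[ 0.69843022 -0.03686615  0.23890293]
```

View pics/s3.png

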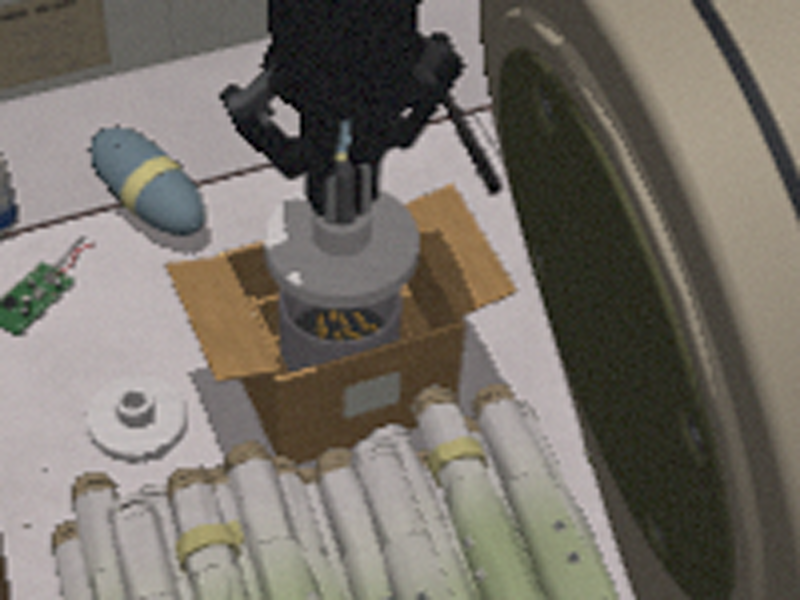

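The crop shows the lids level at (345,245) over the tin at (345,320), with both flaps folded out. The disc centre is at about (0.696, -0.038) and needs roughly +4 mm in x.

```bash
python3 -m creep '[[[-4,-1.5,8],0],[[-4,-1.5,18],0],[[-4,-1.5,28],0],[[-4,-1.5,36],0],[[-4,-1.5,40],0]]' && python3 -m creep '[[[0,0,2],0],[[0,0,4],0],[[0,0,6],0],[[0,0,6],0]]'
```

```text
clock: 11.48
position: [0.7032, -0.0386, 0.1981]
ee_rot: [-0.001, 1.0, 0.0, -0.001]
ft_force: [-0.5, -0.3, -2.2]
grip_width: 0.142
grasp_force: 68.5
clock: 11.82
position: [0.7037, -0.0387, 0.1938]
ee_rot: [-0.001, 1.0, 0.0, 0.0]
ft_force: [0.0, 0.6, -1.3]
grip_width: 0.142
grasp_force: 68.5
```

```bash
python3 -m creep '[[[0,0,2],0],[[0,0,4],0],[[0,0,4],0]]' | egrep 'posi|ft_f' && python3 -m creep '[[[0,0,2],0],[[0,0,3],0],[[0,0,3],0]]'| egrep 'posi|ft_f' && python3 -m creep '[[[0,0,1],0],[[0,0,2],0],[[0,0,2],0]]'| egrep 'posi|ft_f'; python3 - <<'E'
from h import *
c=camera("scene")
W=cloud(c)
q=W[(np.hypot(W[...,0]-.702,W[...,1]+.038)<.056)&(W[...,2]>.084)&(W[...,2]<.106)]
print(np.histogram(q[:,2],np.arange(.084,.106,.002)))
E
```

```text
position: [0.7039, -0.0386, 0.191]
ft_force: [-2.1, 0.6, -0.1]
position: [0.7035, -0.0385, 0.1862]
ft_force: [-0.8, 1.0, -2.0]
position: [0.7036, -0.0384, 0.1853]
ft_force: [-4.6, 1.9, 3.9]
(array([ 34,  26, 103, 297, 217,  24,  12,   8,   8,   6]), array([0.084, 0.086, 0.088, 0.09 , 0.092, 0.094, 0.096, 0.098, 0.1  ,
       0.102, 0.104]))
```

```bash
python3 -m creep '[[[1,0,0],0],[[1,0,1],0],[[1,0,1],0]]' | egrep 'posi|ft_f' && python3 -m creep '[[[0,0,1],0],[[0,0,2],0],[[0,0,2],0]]'| egrep 'posi|ft_f' ; python3 - <<'E'
from h import *
c=camera("scene")
W=cloud(c)
q=W[(np.hypot(W[...,0]-.702,W[...,1]+.038)<.044)&(np.hypot(W[...,0]-.702,W[...,1]+.038)>.022)&(W[...,2]>.084)&(W[...,2]<.106)]
print(np.median(q,0),np.linalg.lstsq(np.c_[q[:,:2]-[.702,-.038],np.ones(len(q))],q[:,2],rcond=None)[0]); o=manip.get_obs();print(o["ft_force"])
E
```

```text
position: [0.7031, -0.0385, 0.1852]
ft_force: [-4.3, 1.6, 9.9]
position: [0.7031, -0.0385, 0.1851]
ft_force: [-11.7, 3.7, 22.1]
[ 0.68846924 -0.0274388   0.09142455] [ 0.02208585 -0.01332762  0.0913376 ]
[-11.38681104   3.5551168   22.35847004]
```

TCP height less grasp height is 69.5 mm, and 70 mm is expected when home. The disc is level at z 0.091, so the inner lid is seated. Next I'll relax the push and release.

```bash
python3 -m creep '[[[1.5,0.5,-1],0],[[1.5,0.5,-2],0],[[1.5,0.5,-2],0]]' | egrep 'posi|ft_f'; python3 -m creep '[[[0,0,0],0],[[0,0,0],0],[[0,0,0],0],[[0,0,0],0]]' 0.25
```

```text
position: [0.7023, -0.0384, 0.1852]
ft_force: [1.9, 0.4, 8.8]
clock: 13.75
position: [0.7009, -0.0384, 0.1832]
ee_rot: [-0.001, 1.0, -0.0, -0.001]
ft_force: [0.0, -0.3, -0.6]
grip_width: 0.246
grasp_force: 0.0
```

```bash
python3 -m creep '[[[0,0,-3],0],[[0,0,-6],0],[[0,0,-20],0],[[0,0,-35],0],[[0,0,-45],0]]' && python3 -m creep '[[[0,0,0],0],[[0,0,0],0],[[0,0,0],0]]' 0.65; python3 - <<'E'
from h import *
for n in("scene",):
    c=camera(n); save(c,"s4.png",(200,80,400,230),4)
    W=cloud(c); r=np.hypot(W[...,0]-.702,W[...,1]+.038)
    q=W[(r<.052)&(W[...,2]>.087)&(W[...,2]<.095)]; q=q[abs(q[:,1]+.038)<.047]
    print("disc",cv2.minEnclosingCircle(q[:,:2].astype(np.float32)),np.median(q[:,2]))
    q=W[(r<.022)&(W[...,2]>.108)&(W[...,2]<.114)]; print("collar",len(q),q.min(0),q.max(0),q.mean(0))
    q=W[(r<.022)&(W[...,2]>.135)&(W[...,2]<.152)]; print("stem",len(q),q.min(0),q.max(0))
print(manip.get_obs()["position"])
E
```

```text
clock: 14.17
position: [0.7017, -0.0384, 0.2315]
ee_rot: [-0.001, 1.0, -0.0, 0.001]
ft_force: [-0.2, -0.3, 0.2]
grip_width: 0.248
grasp_force: 0.0
clock: 14.42
position: [0.701, -0.0381, 0.2284]
ee_rot: [-0.001, 1.0, 0.0, -0.0]
ft_force: [0.1, -0.3, -0.9]
grip_width: 0.646
grasp_force: 0.0
disc ((0.7021600604057312, -0.03732246160507202), 0.05148277431726456) 0.09139659183991909
collar 76 [ 0.68448526 -0.05490253  0.10807603] [ 0.71683898 -0.02368566  0.11398563] [ 0.6985949  -0.03835364  0.11106541]
stem 35 [ 0.6970643  -0.0445619   0.13523271] [ 0.70910145 -0.03287027  0.14811678]
[ 0.70082381 -0.0381226   0.22799087]
```

View pics/s4.png

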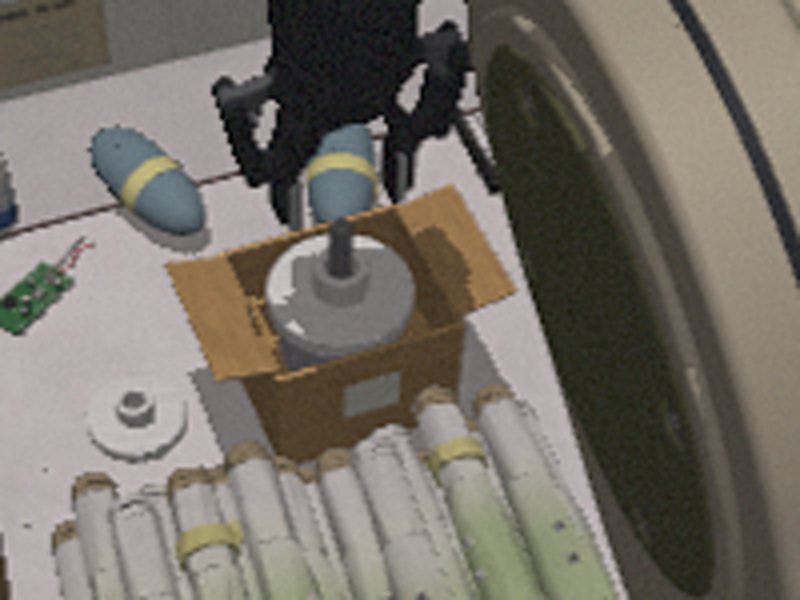

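The crop shows the lids level in the tin at (340,290), the stem free at (341,250) and the fingers open above. The collar centre, about (0.7005, -0.039), lies under the TCP. I'll descend to the collar.

```bash
python3 -m creep '[[[0,-0.5,20],0],[[0,-0.5,38],0],[[0,-0.5,50],0],[[0,-0.5,56],0],[[0,-0.5,60],0]]' && python3 -m creep '[[[0,0,0],0],[[0,0,0],0]]' && python3 -m creep '[[[0,0,0],0],[[0,0,0],0],[[0,0,0],0],[[0,0,0],0],[[0,0,0],0]]' 0 30
```

```text
clock: 14.88
position: [0.7008, -0.0386, 0.1675]
ee_rot: [-0.001, 1.0, -0.0, -0.001]
ft_force: [0.2, -0.1, 0.4]
grip_width: 0.651
grasp_force: 0.0
clock: 15.05
position: [0.7015, -0.0387, 0.1694]
ee_rot: [-0.001, 1.0, 0.0, 0.0]
ft_force: [0.2, -0.0, 0.3]
grip_width: 0.647
grasp_force: 0.0
clock: 15.47
position: [0.7016, -0.0387, 0.1701]
ee_rot: [-0.001, 1.0, 0.0, 0.001]
ft_force: [-1.8, 0.4, 5.2]
grip_width: 0.38
grasp_force: 29.8
```

```bash
python3 -m creep '[[[0,0,-1],0],[[0,0,-1],0],[[0,0,-1],0]]' 0 60 && python3 -m creep '[[[0,0,-2],0],[[0,0,-4],0],[[0,0,-8],0],[[0,0,-12],0],[[0,0,-12],0]]' && python3 - <<'E'
from h import *
c=camera("scene"); save(c,"s5.png",(200,80,400,230),4)
W=cloud(c); r=np.hypot(W[...,0]-.701,W[...,1]+.038)
q=W[(r<.044)&(r>.022)&(W[...,2]>.084)&(W[...,2]<.125)]
print(np.median(q,0),np.linalg.lstsq(np.c_[q[:,:2]-[.702,-.038],np.ones(len(q))],q[:,2],rcond=None)[0])
E
```

```text
clock: 15.72
position: [0.7014, -0.0388, 0.1704]
ee_rot: [-0.001, 1.0, 0.0, 0.0]
ft_force: [-0.7, 0.3, 4.1]
grip_width: 0.369
grasp_force: 59.9
clock: 16.13
position: [0.7016, -0.0388, 0.1829]
ee_rot: [-0.001, 1.0, -0.0, 0.001]
ft_force: [-0.3, 0.2, -1.7]
grip_width: 0.366
grasp_force: 59.5
[ 0.68184456 -0.02680257  0.10373117] [ 0.07671297 -0.03807669  0.10470365]
```

View pics/s5.png

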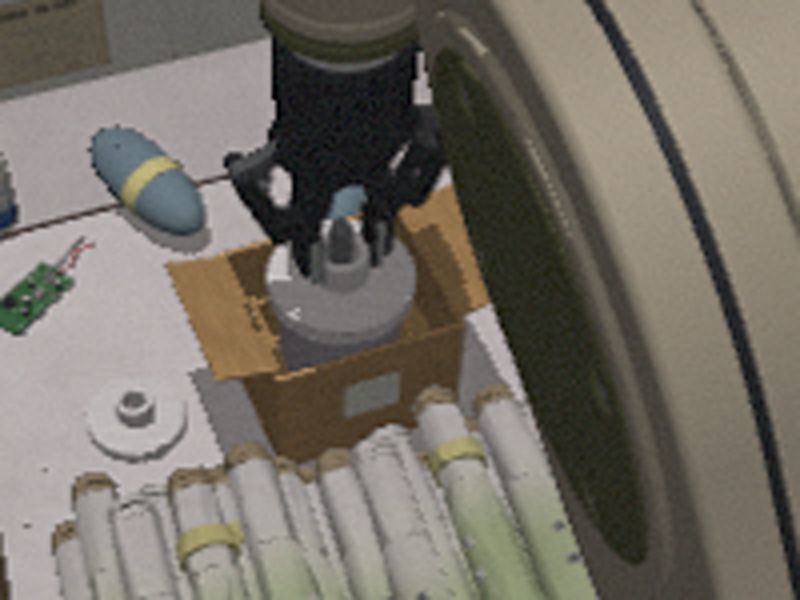

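The crop shows the outer lid held by its collar at (345,260), off the inner lid, with the stem still standing through it. I'll keep lifting straight up.

```bash
python3 -m creep '[[[0,0,-5],0],[[0,0,-11],0],[[0,0,-18],0],[[0,0,-25],0],[[0,0,-32],0]]' && python3 -m creep '[[[0,0,-8],0],[[0,0,-17],0],[[0,0,-27],0],[[0,0,-35],0],[[0,0,-40],0]]' && python3 -m creep '[[[0,0,-2],0],[[0,0,-2],0],[[0,0,-2],0]]' && python3 - <<'E'
from h import *
c=camera("scene"); save(c,"s6.png",(200,60,400,210),4)
W=cloud(c); r=np.hypot(W[...,0]-.702,W[...,1]+.038)
q=W[(r<.056)&(W[...,2]>.165)&(W[...,2]<.185)&(W[...,0]<.69)]; 
k=np.linalg.lstsq(np.c_[q[:,:2]-[.702,-.038],np.ones(len(q))],q[:,2],rcond=None)[0]; print(len(q),"disc",k)
q=W[(r<.012)&(W[...,2]>.10)&(W[...,2]<.155)]; print("stem",len(q),q.max(0) if len(q) else "")
q=W[(r<.036)&(r>.012)&(W[...,2]>.075)&(W[...,2]<.1)]; print("flange",len(q),np.median(q,0) if len(q) else "", np.histogram(q[:,2],np.arange(.075,.1,.003))[0])
E
```

```text
clock: 16.6
position: [0.7013, -0.0388, 0.2149]
ee_rot: [-0.001, 1.0, 0.0, 0.0]
ft_force: [0.6, -0.8, -1.9]
grip_width: 0.367
grasp_force: 59.5
clock: 17.02
position: [0.7015, -0.0388, 0.2556]
ee_rot: [-0.001, 1.0, 0.0, 0.001]
ft_force: [0.4, -0.2, -0.8]
grip_width: 0.369
grasp_force: 59.5
clock: 17.27
position: [0.7011, -0.0387, 0.2555]
ee_rot: [-0.001, 1.0, 0.0, -0.0]
ft_force: [0.5, 0.1, -1.5]
grip_width: 0.367
grasp_force: 59.5
441 disc [ 0.1590618  -0.03056641  0.17964059]
stem 37 [ 0.70722073 -0.03298482  0.12033008]
flange 445 [ 0.69391574 -0.03097033  0.0873965 ] [  9   2  25 143 253  13   0   0]
```

View pics/s6.png

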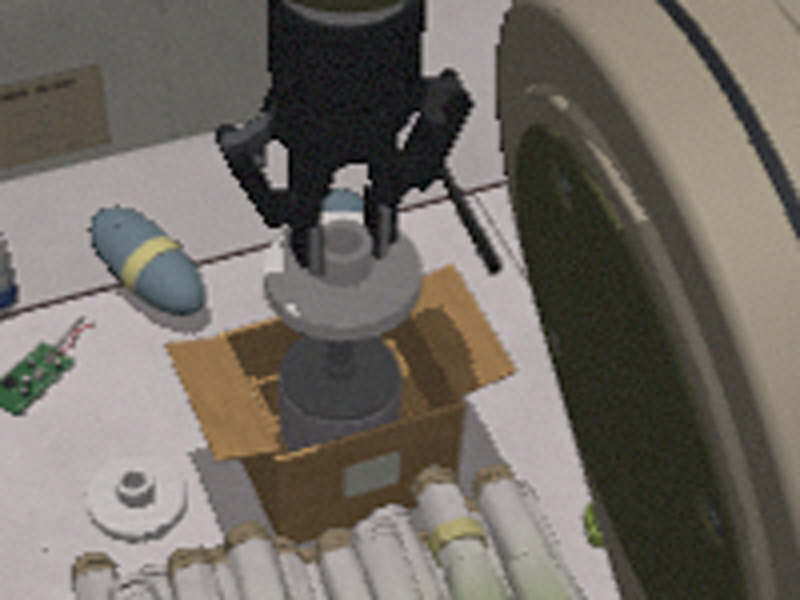

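The crop shows the outer lid held at (343,275), clear of the stem at (342,355), with the inner flange seated at z 0.087 at (340,385). The disc may have pitched, so I'll check that robustly.

```bash
cat > t.py <<'E'
from h import *
def tilt(zlo,zhi):
    c=camera("scene"); W=cloud(c); g=c["pixels"].astype(int); r=np.hypot(W[...,0]-.700,W[...,1]+.038)
    q=W[(r<.05)&(W[...,2]>zlo)&(W[...,2]<zhi)&(g.max(-1)>80)]
    rng=np.random.default_rng(0); best=None
    for _ in range(400):
        a=q[rng.choice(len(q),3,False)]
        n=np.cross(a[1]-a[0],a[2]-a[0]); n/=np.linalg.norm(n)+1e-12
        if abs(n[2])<.8: continue
        i=abs((q-a[0])@n)<.0015
        if best is None or i.sum()>best.sum(): best=i
    p=q[best]; k=np.linalg.lstsq(np.c_[p[:,:2]-[.702,-.038],np.ones(len(p))],p[:,2],rcond=None)[0]
    m=cv2.minEnclosingCircle(p[:,:2].astype(np.float32))
    print(len(q),len(p),"slope deg",np.degrees(k[:2]).round(2),"z",k[2].round(4),"x",p[:,0].min().round(3),p[:,0].max().round(3),"y",p[:,1].min().round(3),p[:,1].max().round(3),np.round(m[0],4),m[1])
E
python3 -c "
from t import *
tilt(.155,.195);tilt(.155,.195)
print(manip.get_obs()['torque'],manip.get_obs()['clock'])"
```

```text
820 469 slope deg [-0.22 -0.16] z 0.1761 x 0.658 0.747 y -0.084 0.005 [ 0.7021 -0.0401] 0.04562978446483612
818 471 slope deg [-0.03 -0.16] z 0.1761 x 0.655 0.746 y -0.085 0.004 [ 0.7007 -0.0408] 0.04617456719279289
[-0.02953283 -0.00892629 -0.01183911] 17.4167
```

The disc is level to within 0.3°, 85 mm up and clear of the stem, and the inner lid is seated. Handing in.

```bash
python3 -c "
from workcell import manip
print(manip.hand_in())"
```

```text
the job is handed in; nothing more can be done
None
```

The job is handed in: both flaps are folded back to about 170°, the inner lid is seated in the tin, and the arm holds the outer lid level by its collar about 85 mm above its nested position, clear of the stem; no verdict came back.

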